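# Layer two terracotta tiles and slide them under the drying slab

## Task

Lay the thin plywood sheet squarely on the terracotta tile that is on the wooden board, then set the second terracotta tile squarely on the sheet, lowering both gently without dropping them. Then slide the loaded board along the table, without lifting it, in through the open end between the props of the low drying slab until the whole board is under the slab and nothing sticks out at either end, the stack still neat. Do not disturb the other things.

Things in the scene. Friction and masses are not known exactly. Their poses are not given: they have to be found in the camera images.
- rack: Fixed drying rack: pale level slab 220 (x) x 200 (y) x 12 mm on four round white props, 32 mm thick, at x +-80, y +-80 mm: a 128 mm wide clear passage along x. Origin on the table under the slab's centre; slab underside 68 mm, top 80 mm above the table. Its +x points inward (world +y within 0.2 rad); enter at the x = -110 mm end, which faces the board.
- rack_mouth (a point): Middle of the lower edge of the slab at the entrance end, 68 mm above the table (rack x = -110 mm); axes as the rack.
- board: Loose wooden board 150 (x) x 100 (y) x 24 mm, 0.17 to 0.35 kg, flat on the table before the rack's entrance, up to 25 mm sideways and 0.25 rad off the passage, centre 205 to 225 mm short of the rack's. Origin: centre of underside; +x roughly inward like the rack's. Too wide to grip across; slides under a push of 1 to 5 N.
- tile_low: Lower terracotta tile, loose, 84 (its x) x 54 (its y) x 12 mm, already lying centred (within 3 mm) on the board, long side along the board's x. Origin at the centre of its underside.
- tile_top: Second terracotta tile, loose, the same: 84 x 54 x 12 mm, about 0.11 kg, lying flat on the table in one of two places on the right. Origin at the centre of its underside, long side along its x.
- sheet: Thin plywood separator sheet, loose, 92 (its x) x 60 (its y) x 5 mm, 30 g, lying flat on top of the plaster block. Origin at the centre of its underside, long side along its x.
- block: Fixed plaster block 70 (its x) x 30 (its y) x 30 mm high that carries the sheet, the sheet's long side along the block's x and overhanging it by 15 mm at each long side. Origin at the centre of its underside.
- bowl: Bystander: small terracotta bowl, 70 mm wide, 40 mm high, standing on top of the slab towards its far end. Origin at the centre of its underside.
- dish: Bystander: terracotta open dish 100 x 170 x 45 mm high on the table. Origin at the centre of its underside.
- pot: Bystander: terracotta cup 72 mm wide, 60 mm high. Origin at the centre of its underside.
- jar: Bystander: grey jar with a white lid, 70 mm wide, 90 mm high. Origin at the centre of its underside.
- brush: Bystander: brush lying on the table near the robot. Origin under its middle, handle to its -x.
- roller: Bystander: wooden rolling pin 220 mm long, 40 mm thick, lying along its x on the left near the robot. Origin on the table under its middle.
- mug: Bystander: white mug 80 mm wide, 90 mm high. Origin at the centre of its underside.
Things that resemble listed ones, but are neither listed nor needed, are in the scene too. Leave any green, pink or yellow look-alike of the tile_top alone.

How it is judged:
By the outcome, as a careful person would: the job done as asked, in the order asked, and still so for the second after the job is handed in, with the robot touching nothing.
It also fails if it takes over 72 s, if anything falls off the work surface, if the arm or the gripper's body presses on something with over 40 N, if the wrist force passes 120 N, or if a joint passes its speed limit or range.

## Robot

A 6-joint arm with a two-finger parallel gripper is mounted at the origin on the work surface. World frame = base frame: x ahead of the robot, y to its left, z up, the work surface at z = 0. Lengths are in m, angles in rad, forces in N, time in s.
With the tool pointing down it reaches from about 0.325 to 0.85 m from the base axis. Payload 4.4 kg.
Tool frame: the origin (TCP) lies at the very end of the fingers, on their centre line; the grasp point (between the pads) lies 19 mm behind it; z points along the fingers, y is the line along which they close (so a half turn about z gives the same grasp; the last joint's range is limited). The gripper opens to 94 mm and grips with 3 to 60 N. Pads are 16 mm wide; open, the fingers measure 119 mm over their backs; the gripper's body (75 mm by 177 mm) begins 78 mm behind the grasp point.
Start: joints at [1.175, 0.207, 1.542, -0, 1.393, -0.15], TCP at [0.139, 0.558, 0.205] pointing down, gripper open.
Joint ranges: [-2.73, 2.73], [-0.86, 2.22], [0.23, 2.46], [-1.11, 4.25], [0.08, 2.63], [-2.82, 2.82]. Speed limits (rad/s): [2.79, 2.79, 3.14, 3.14, 3.14, 3.14].

## Interface

Orientations are given as a unit quaternion [x, y, z, w].
In Python, from station import bot gives the robot as it stands. Calls block until the motion is done:
- bot.movep(position, orientation): joint-space move of the TCP to a pose.
- bot.move_straight(position, ori=None, feed=0.15, guard=None): straight line of the TCP; ori=None keeps the orientation; feed is the mean speed in m/s. With guard (N) it stops when the force on the tool has changed by that much, and returns True; else False.
- bot.move_joints(angles): joint-space move.
- bot.set_gripper(opening, f_grip=None): opening from 0.0 (shut) to 1.0 (fully open); f_grip is the grip in N (None keeps the last); returns when the fingers have stopped.
- bot.dwell(seconds).
- bot.solve_ik(position, orientation): joint angles nearest the present ones, or None.
- bot.observe(): the state.
- bot.camera(name): name is "side" or "top" or "wrist"; returns a dict with "img" (384x512x3 uint8, red, green, blue), "intrinsics" (3x3 intrinsics, pixels), "rvec" (rotation vector, rad) and "tvec" (3), from world to camera coordinates, as OpenCV has them; the wrist camera has in their place "hand_eye" (4x4, takes a point from camera to tool coordinates, whose origin is the TCP and whose axes are the flange's). Camera axes: x right, y down, z forward; pixel columns grow to the right and rows downward; lengths in m; the calibration is good to about 2 mm. A picture is of the moment at which its call begins: read the wrist's pose just before it. There is no depth.
A pose or a line that the arm cannot do raises bot.Unreachable and nothing moves.
- bot.close_job(): hands the job in; it is judged then, once.
The state is a dict: "clock": time; "q": joint angles; "dq": joint speeds; "joint_torque": joint torques, N m; "position": TCP position; "orientation": TCP orientation; "contact_force": force on the tool from outside, world axes, zero at the start; "torque": the same for the moment, N m; "finger_gap": opening from 0.0 (shut) to 1.0 (fully open); "grip_force": force on a finger pad.
Only numpy, scipy, OpenCV 4.12 (cv2) and the standard library are available. Lean on these libraries where they do the work, as an engineer would, in place of code of your own. Each camera call takes 0.05 s, during which the arm holds its last target. There are 200 camera calls.

## Working session

There is one attempt and no reset: what is moved stays moved. The work goes in short steps, each a Python script; the robot and the scene stay as the last script left them, time stands still between calls to the robot, and variables do not carry over. Pictures are saved under pics/ and viewed, at most 10 in all, crops included, and the job is handed in when it is done.

```bash
ls; mkdir -p pics; python3 - <<'E'
from station import bot
import cv2
for n in("top","side"):
    c=bot.camera(n); cv2.imwrite(f"pics/{n}0.png",cv2.resize(c["img"][:,:,::-1],(800,600),interpolation=cv2.INTER_CUBIC)); print(n,c["intrinsics"],c["rvec"],c["tvec"])
print(bot.observe())
E
```

```text
pics
top [[485.04540008   0.         258.50081908]
 [  0.         485.04540008 187.05998432]
 [  0.           0.           1.        ]] [ 2.19629027 -2.14604329  0.09757797] [-0.07562808  0.56124367  1.73159011]
side [[432.36825513   0.         248.41949817]
 [  0.         432.36825513 184.39174065]
 [  0.           0.           1.        ]] [ 2.02837361 -0.6539235   0.33387819] [-0.4731142   0.21067376  1.28660461]
{'clock': 0.1, 'q': array([ 1.17550762e+00,  2.07339225e-01,  1.54278862e+00, -1.22408079e-05,
        1.39348535e+00, -1.50488405e-01]), 'dq': array([-0.00343856, -0.0034799 , -0.00133079,  0.00200868,  0.00046617,
        0.00011513]), 'joint_torque': array([ 3.73683142e-04, -3.71872616e+01, -2.82287103e+01,  7.00006331e-02,
        3.10971157e-02, -3.85108035e-05]), 'position': array([0.13908775, 0.55718531, 0.20441505]), 'orientation': array([ 1.22093612e-01,  9.92518075e-01, -9.74513966e-04, -2.66482849e-04]), 'contact_force': array([ 0.54330897, -0.872276  , -0.36582662]), 'torque': array([-0.00447935,  0.01915866, -0.02530327]), 'grip_force': 0.0, 'finger_gap': 1.0006880957491897}
```

View pics/top0.png

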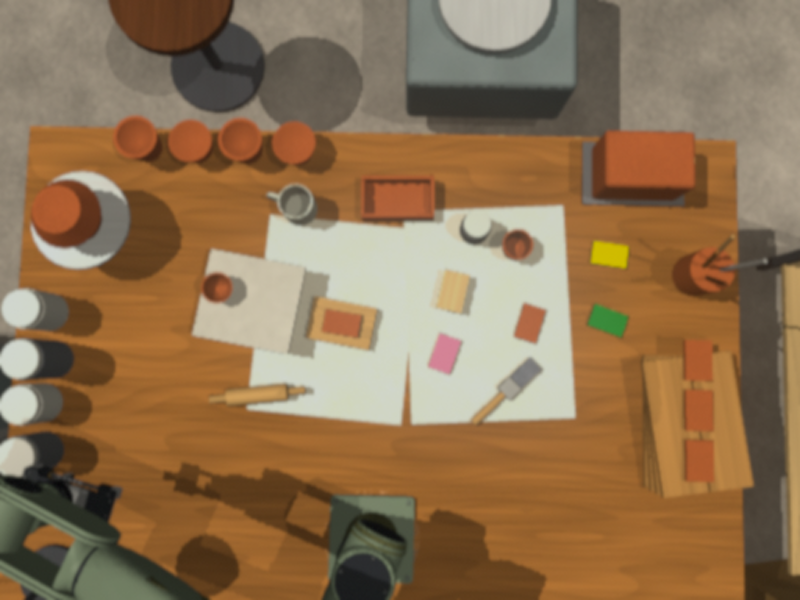

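View pics/side0.png

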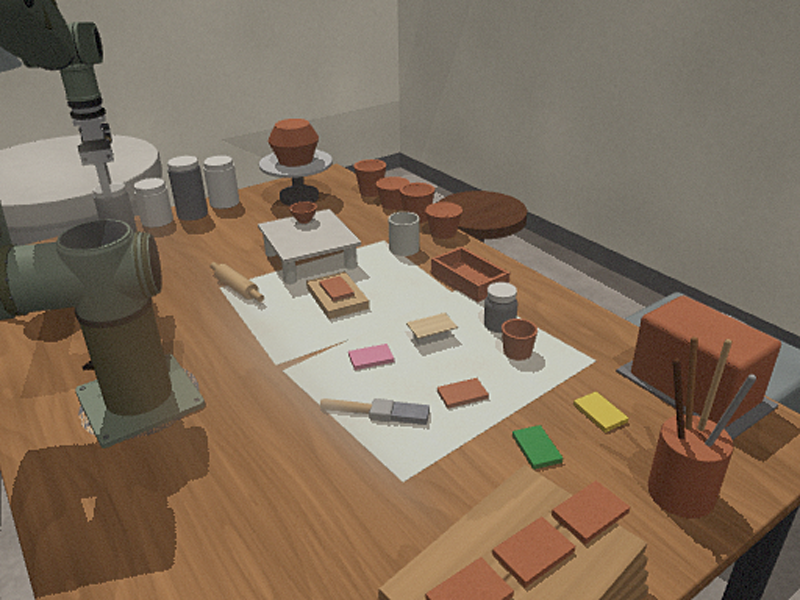

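Top view: the rack slab is at about (250,300), with the board and tile_low at (343,323) and the sheet on the block at (454,291). The red rectangles that could be tile_top are:
- (530,323), lying flat on the paper.
- (698,360), (698,410) and (698,460), lying on a pile of boards.

Pink (445,353), yellow (610,254) and green (608,320) are look-alikes. Only (530,323) is terracotta, flat on the table and on the right, so it is my pick. I'll get coarse positions first, then wrist close-ups.

```bash
cat > h.py <<'E'
from station import bot
import numpy as np, cv2
from scipy.spatial.transform import Rotation as R
def down(yaw):
    """tool pointing down; tool y (closing line) at angle yaw from world y"""
    return R.from_matrix(R.from_euler('z',yaw).as_matrix()@np.diag([-1,1,-1.])).as_quat()
def cam(n):
    o=bot.observe(); c=bot.camera(n); K=c["intrinsics"]
    if n=="wrist":
        T=np.eye(4);T[:3,:3]=R.from_quat(o["orientation"]).as_matrix();T[:3,3]=o["position"]; M=T@c["hand_eye"]
    else:
        r=cv2.Rodrigues(c["rvec"])[0]; M=np.eye(4);M[:3,:3]=r.T;M[:3,3]=-r.T@c["tvec"]
    return c["img"],K,M
def ground(px,K,M,z):
    px=np.atleast_2d(px).astype(float); d=np.c_[px,np.ones(len(px))]@np.linalg.inv(K).T@M[:3,:3].T
    return (M[:3,3]+d*((z-M[2,3])/d[:,2:]))[:,:2]
def proj(P,K,M):
    p=(np.atleast_2d(P)-M[:3,3])@M[:3,:3]; p=p@K.T; return p[:,:2]/p[:,2:]
def save(img,name,w=800): cv2.imwrite("pics/"+name,cv2.resize(img[:,:,::-1],(w,w*img.shape[0]//img.shape[1]),interpolation=cv2.INTER_CUBIC))
E
python3 - <<'E'
from h import *
np.set_printoptions(precision=4,suppress=True)
im,K,M=cam("top")
s=512/800
for n,p,z in[("slab",(250,301),.08),("board",(343,323),.024),("sheet",(454,291),.035),("tile",(530,323),.012),("bowl",(217,288),.12),("pink",(445,353),.01),("brush",(505,390),0.02)]:
    print(n,ground(np.array(p)*s,K,M,z))
slab=np.array([(211,249),(307,266),(291,354),(193,335)])*s
print(ground(slab,K,M,.08))
c=im[150:235,240:370]; save(c,"crop1.png",780)
q=down(0)
for p in[(.45,-.18),(.45,-.33),(.42,.05),(.42,.2)]:
    print(p,bot.solve_ik([*p,.3],q))
o=bot.observe();print(bot.camera("wrist")["hand_eye"],bot.camera("wrist")["intrinsics"])
E
```

```text
slab [[0.5302 0.2824]]
board [[0.4884 0.0766]]
sheet [[ 0.5676 -0.1782]]
tile [[ 0.4991 -0.3577]]
bowl [[0.554  0.3478]]
pink [[ 0.4249 -0.1613]]
brush [[ 0.3432 -0.3002]]
[[0.6461 0.3757]
 [0.6123 0.1571]
 [0.4137 0.1858]
 [0.4509 0.4068]]
(0.45, -0.18) [-0.5593 -0.0493  1.6225 -0.      1.5684 -2.1301]
(0.45, -0.33) [-0.7878  0.1135  1.455  -0.      1.5731 -2.3586]
(0.42, 0.05) [-0.0867 -0.1917  1.7494 -0.      1.5839 -1.6575]
(0.42, 0.2) [ 0.258  -0.0936  1.6639 -0.      1.5712 -1.3128]
[[-0.     -0.9671 -0.2545  0.0738]
 [ 1.      0.0001 -0.0004  0.001 ]
 [ 0.0004 -0.2545  0.9671 -0.1797]
 [ 0.      0.      0.      1.    ]] [[270.2985   0.     256.2405]
 [  0.     270.2985 191.556 ]
 [  0.       0.       1.    ]]
```

View pics/crop1.png

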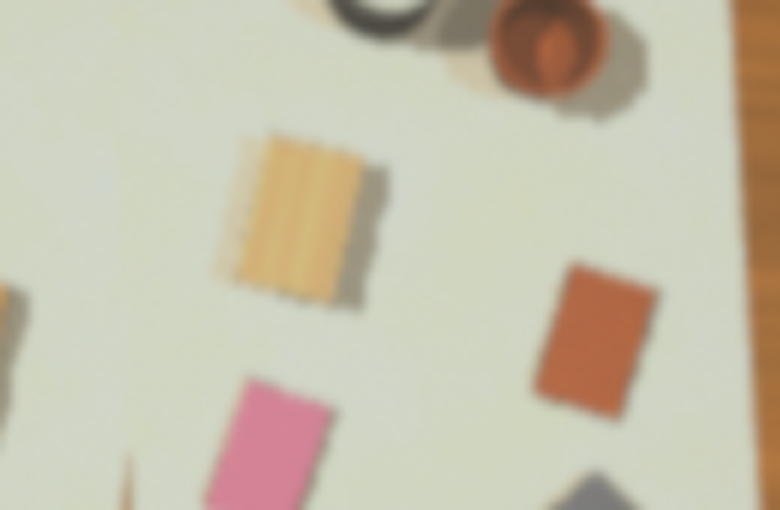

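Crop: terracotta tile at crop (597,340) lies flat on the paper, and its colour and shape match tile_top. The pink one is clearly different. Next, wrist views of the board/rack, sheet and tile.

```bash
python3 - <<'E'
from h import *
ims=[];d={}
for n,p,y in[("rack",(.49,.15,.24),0.),("board",(.475,.075,.17),0.),("sheet",(.555,-.18,.16),-.23),("tile",(.487,-.355,.14),-.27)]:
    bot.movep(list(p),down(y)); bot.dwell(.15)
    im,K,M=cam("wrist"); d[n]=im;d[n+"K"]=K;d[n+"M"]=M; ims.append(cv2.resize(im,(400,300),interpolation=cv2.INTER_AREA))
np.savez("w.npz",**d)
save(np.vstack([np.hstack(ims[:2]),np.hstack(ims[2:])]),"mont.png")
print(bot.observe()["clock"],bot.observe()["q"])
E
```

```text
5.3167 [-7.70487783e-01  3.21958201e-01  1.53696398e+00  3.49435566e-04
  1.28236475e+00 -2.07401634e+00]
```

View pics/mont.png

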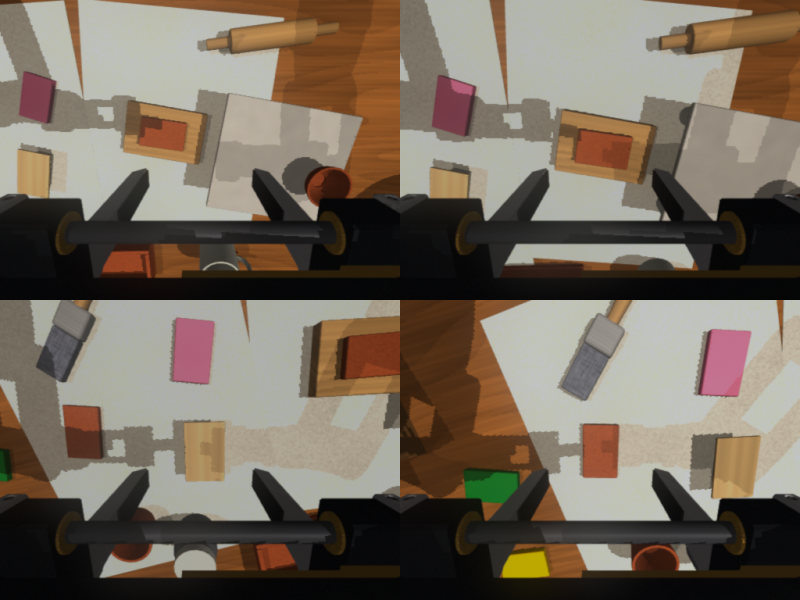

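Montage: wrist views with the board at (165,132) in the first tile and (603,146) in the second. The sheet is at (204,452) in the third and the terracotta tile at (600,450) in the fourth. Next I'll fit rectangles of known size in rectified views of each top plane.

```bash
cat > fit.py <<'E'
from h import *
from scipy.optimize import minimize
PX=.0005
def rectify(im,K,M,z,c,half=.11):
    n=int(2*half/PX); g=np.array([[0,0],[n,0],[n,n],[0,n]],np.float32)
    W=np.c_[c[0]+half-g[:,1]*PX, c[1]+half-g[:,0]*PX, np.full(4,z)]   # up=+x, right=-y
    return cv2.warpPerspective(im,cv2.getPerspectiveTransform(proj(W,K,M).astype(np.float32),g),(n,n),flags=cv2.INTER_LINEAR)
def fitrect(im,K,M,z,c,yaw,L,W,half=.11,lines=((0,1),(1,2),(2,3),(3,0)),shift=.012):
    """pose of an L x W rectangle (L at yaw from world x): strongest closed edge near the start"""
    r=rectify(im,K,M,z,c,half)
    lab=cv2.GaussianBlur(cv2.cvtColor(r,cv2.COLOR_RGB2LAB).astype(np.float32),(0,0),2)
    g=[np.abs(cv2.Sobel(lab,cv2.CV_32F,*d,ksize=3)).clip(0,60) for d in((1,0),(0,1))]
    G=np.sqrt((g[0]**2+g[1]**2)*np.array([.3,1,1])).sum(2)
    def corners(p):
        b=np.array([[-L,-W],[L,-W],[L,W],[-L,W]])/2; cs,s=np.cos(p[2]),np.sin(p[2]); return b@np.array([[cs,s],[-s,cs]])+p[:2]
    def px(q): return np.c_[(c[1]+half-q[:,1])/PX,(c[0]+half-q[:,0])/PX]
    def cost(p):
        q=corners(p); t=np.linspace(.05,.95,60)[:,None]
        P=px(np.vstack([q[a]+(q[b]-q[a])*t for a,b in lines])).astype(np.float32)
        return -np.sqrt(cv2.remap(G,P[:,:1],P[:,1:],cv2.INTER_LINEAR)).mean()
    s=np.linspace(-shift,shift,13); cand=[(cost((c[0]+a,c[1]+b,yaw+t)),(c[0]+a,c[1]+b,yaw+t)) for a in s for b in s for t in np.linspace(-.1,.1,9)]
    p=min(cand)[1]; p=minimize(cost,p,method="Nelder-Mead",options=dict(initial_simplex=[p,np.add(p,(.001,0,0)),np.add(p,(0,.001,0)),np.add(p,(0,0,.02))])).x
    v=r.copy(); cv2.polylines(v,[np.round(px(corners(p))).astype(int)],True,(0,0,255),1)
    return p,v,-cost(p)
E
python3 - <<'E'
from fit import *
d=np.load("w.npz"); V=[]
for n,v,z,c,y,L,W,h in[("board","board",.024,(.488,.077),-.17+np.pi/2-.0,.15,.1,.11),("tlow","board",.036,(.488,.077),np.pi/2-.17,.084,.054,.11),("sheet","sheet",.035,(.567,-.178),-.23,.092,.06,.11),("tile","tile",.012,(.499,-.358),-.27,.084,.054,.11),("slab","rack",.08,(.53,.282),np.pi/2+.15,.22,.2,.17),("boardR","rack",.024,(.488,.077),-.17+np.pi/2-.0,.15,.1,.11)]:
    p,o,s=fitrect(d[v],d[v+"K"],d[v+"M"],z,c,y,L,W,h,**({"lines":((3,0),(0,1))} if n=="slab" else {}))
    print(n,p.round(4),"yaw-90" ,round(p[2]-np.pi/2,3),round(s,2)); V.append(cv2.resize(o,(266,266)))
save(np.vstack([np.hstack(V[:3]),np.hstack(V[3:])]),"fit.png")
E
```

```text
board [0.4892 0.0833 1.3975] yaw-90 -0.173 6.91
tlow [0.4882 0.0814 1.4257] yaw-90 -0.145 6.44
sheet [ 0.5672 -0.1736 -0.2057] yaw-90 -1.777 6.94
tile [ 0.4982 -0.3553 -0.2864] yaw-90 -1.857 9.06
slab [0.5386 0.2716 1.5825] yaw-90 0.012 4.49
boardR [0.4881 0.0836 1.399 ] yaw-90 -0.172 6.69
```

View pics/fit.png

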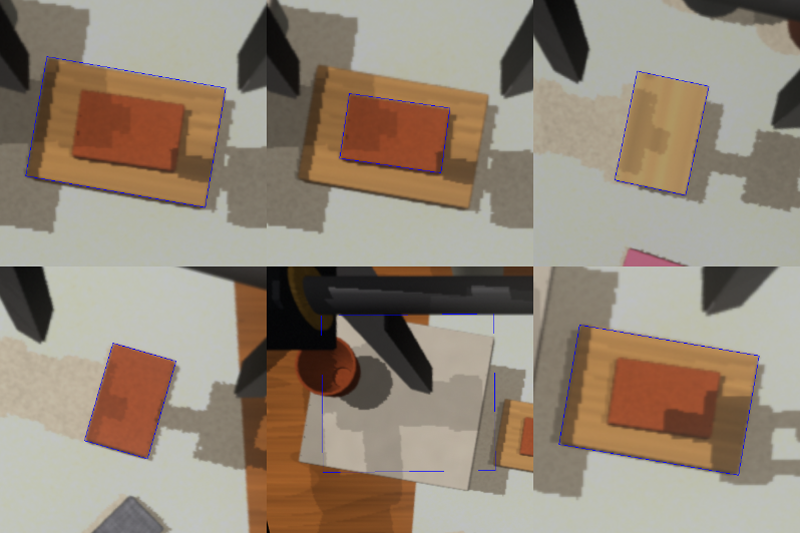

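The board, tile and sheet fits are good. The slab started from the wrong yaw sign, so I'll refit it, then pick up the sheet.

```bash
python3 - <<'E'
from fit import *
d=np.load("w.npz")
g=lambda v:(d[v],d[v+"K"],d[v+"M"])
print(fitrect(*g("rack"),.08,(.53,.282),np.pi/2-.165,.22,.2,.2,lines=((2,3),(3,0)))[0::2])
print(fitrect(*g("rack"),.036,(.488,.082),np.pi/2-.16,.084,.054)[0::2], fitrect(*g("tile"),.035,(.567,-.175),-.2,.092,.06)[0::2])
x,y,a=.5672,-.1736,-.2057
bot.movep([x,y,.10],down(a)); bot.move_straight([x,y,.0235],feed=.1); 
bot.set_gripper(.3,5); bot.dwell(.2); o=bot.observe(); print(o["position"],o["finger_gap"],o["grip_force"])
bot.move_straight([x,y,.13],feed=.12); o=bot.observe(); print(o["finger_gap"],o["grip_force"],o["clock"])
im,K,M=cam("wrist"); save(im,"held.png",640)
E
```

```text
(array([0.53092973, 0.2884899 , 1.39753599]), np.float64(7.040576621375989))
(array([0.48686356, 0.08206912, 1.42702122]), np.float64(6.128790661234249)) (array([ 0.56681391, -0.17393402, -0.20612619]), np.float64(7.959348054914894))
[ 0.5673497  -0.17361794  0.02371617] 0.6406956461436139 5.000061616301537
0.6364156777959076 4.999958574771881 8.925
```

View pics/held.png

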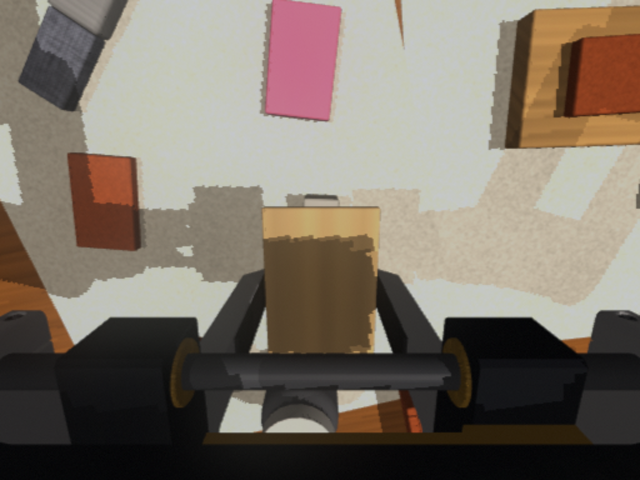

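The sheet is held square, with its edge 46 mm from the tool axis as expected. Now place it on tile_low and look.

```bash
python3 - <<'E'
from fit import *
x,y,a=.4875,.0818,1.4264-np.pi
bot.movep([x,y,.10],down(a)); bot.move_straight([x,y,.037],feed=.1); bot.dwell(.2)
h=bot.move_straight([x,y,.0288],feed=.02,guard=2.5); o=bot.observe(); print(h,o["position"],o["contact_force"],o["finger_gap"])
bot.set_gripper(.78); bot.dwell(.1); bot.move_straight([x,y,.13],feed=.12)
print(bot.observe()["clock"])
x,y=.47,.06
bot.movep([x,y,.19],down(0)); bot.dwell(.15)
im,K,M=cam("wrist"); np.savez("w2.npz",b=im,bK=K,bM=M)
V=[]
for n,z,c,yw,L,W in[("board",.024,(.488,.083),1.398,.15,.1),("sheet",.041,(.4875,.0818),1.426,.092,.06)]:
    p,v,s=fitrect(im,K,M,z,c,yw,L,W); print(n,p,s); V.append(v)
save(np.hstack(V),"placed1.png",800)
E
```

```text
True [0.48756867 0.0818119  0.02911547] [0.3363133  1.15421284 2.37495971] 0.6370596502771845
13.6083
board [0.48724563 0.07306527 1.3964909 ] 6.9308713315392
sheet [0.48788436 0.08294234 1.42617159] 5.7280411987303665
```

View pics/placed1.png

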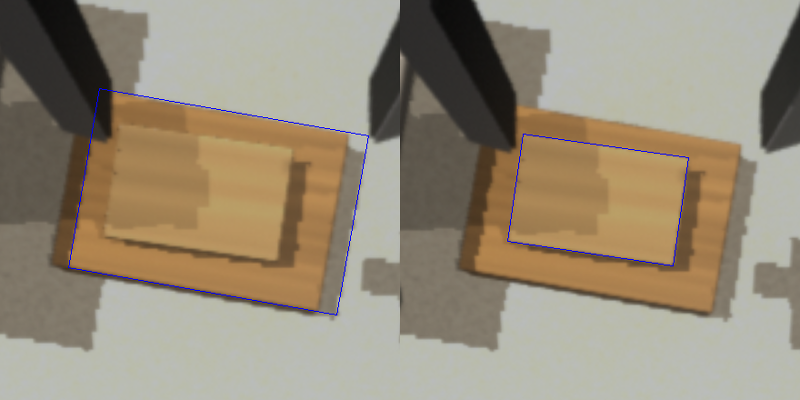

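The sheet sits square on tile_low: right-hand overlay at (598,200), within about 1 mm of the tile's pose. The left-hand board overlay was misled by the finger. Now tile_top.

```bash
python3 - <<'E'
from fit import *
x,y,a=.4982,-.3553,-.2864
bot.movep([x,y,.09],down(a)); bot.move_straight([x,y,.0035],feed=.1,guard=8)
z0=bot.observe()["position"][2]
bot.set_gripper(.3,12); bot.dwell(.15); o=bot.observe(); print(o["position"],o["finger_gap"],o["grip_force"])
bot.move_straight([x,y,.12],feed=.12); o=bot.observe(); print(o["finger_gap"],o["grip_force"],o["clock"])
im,K,M=cam("wrist"); p,v,s=fitrect(im,K,M,.12-z0+.012,(x,y),a,.084,.054,lines=((1,0),(3,0),(1,2))); print("held",p-[x,y,a],s)
x,y,a=.4876,.0822,1.4264-np.pi
bot.movep([x,y,.12],down(a)); bot.move_straight([x,y,.052],feed=.1); bot.dwell(.2)
h=bot.move_straight([x,y,.0435],feed=.02,guard=3); o=bot.observe(); print(h,o["position"],o["contact_force"],o["finger_gap"])
bot.set_gripper(.75); bot.dwell(.1); bot.move_straight([x,y,.14],feed=.12)
print(bot.observe()["clock"])
bot.movep([.44,.12,.26],down(0)); bot.dwell(.15)
im,K,M=cam("wrist"); np.savez("w3.npz",b=im,bK=K,bM=M); save(im,"placed2.png",640)
for n,z,c,yw,L,W,l in[("board",.024,(.488,.083),1.398,.15,.1,((0,1),(1,2),(2,3),(3,0))),("top",.053,(.4875,.082),1.426,.084,.054,((0,1),(1,2),(2,3),(3,0))),("slab",.08,(.531,.288),1.3975,.22,.2,((2,3),(3,0)))]:
    print(n,fitrect(im,K,M,z,c,yw,L,W,half=.2)[0::2])
E
```

```text
[ 0.49854054 -0.35568527  0.00415346] 0.5731128923668602 12.000562101602554
0.5700598954055814 11.999725252389908 19.6667
held [-0.00329692  0.00305314  0.00071571] 7.884756915744581
True [0.48783294 0.08221883 0.04487256] [ 0.51627843 -0.75413826  2.49980268] 0.5706172135844817
24.5583
board (array([0.48887127, 0.08362273, 1.39927164]), np.float64(6.517995183604456))
top (array([0.48838971, 0.08284906, 1.42613983]), np.float64(6.668474533910918))
slab (array([0.53044058, 0.28722921, 1.40542077]), np.float64(5.298588342958683))
```

View pics/placed2.png

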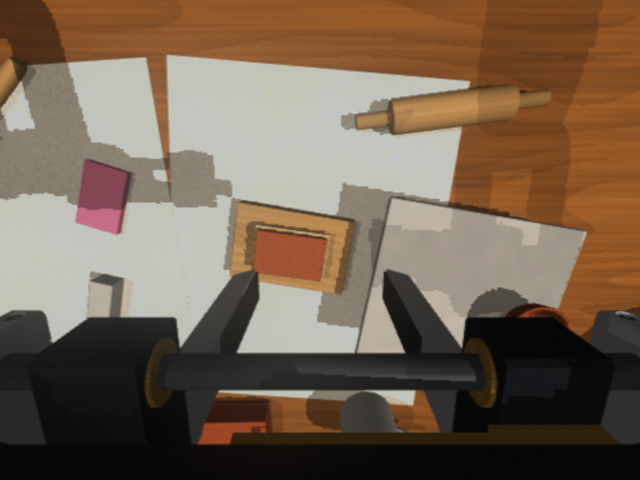

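The stack is neat: the tile at (290,255) is centred on the sheet and board. The board is about 6 mm off the passage axis and almost parallel to it. I'll push its rear face with both fingertips, the tool tilted 35° so the tips can reach under the slab edge.

```bash
cat > push.py <<'E'
from h import *
th=np.deg2rad(35); yaw=1.400; u=np.array([np.cos(yaw),np.sin(yaw),0]); k=np.array([0,0,1.])
z=np.sin(th)*u-np.cos(th)*k; x=np.cos(th)*u+np.sin(th)*k
Q=R.from_matrix(np.c_[x,np.cross(z,x),z]).as_quat()
slab=np.array([.5305,.288,0]); off=-.008*np.cos(th)*u+.009*k
c0=np.array([.4889,.0836,0])-.075*u+off
tcp=lambda ctr: slab+(ctr-.075)*u+off      # TCP for board centre at rack x = ctr on the axis
E
python3 - <<'E'
from push import *
c1=tcp(-.018); pts=[c0-.035*u+.1*k,c0-.035*u,c0,c1]
sol=[bot.solve_ik(list(p),Q) for p in pts]; print([None if s is None else s.round(2) for s in sol])
bot.set_gripper(.5)
bot.movep([*(c0-.06*u)[:2],.2],Q)
bot.move_straight(list(pts[0])); bot.move_straight(list(pts[1]),feed=.1,guard=8); bot.dwell(.2)
f0=bot.observe()["contact_force"]
mid=c0+(c1-c0)*.4
print(bot.move_straight(list(mid),feed=.05,guard=12)); o=bot.observe(); print(o["position"],o["contact_force"]-f0,o["clock"])
im,K,M=cam("wrist"); save(im,"mid.png",640); np.savez("w4.npz",b=im,bK=K,bM=M)
E
```

```text
[array([-0.65,  0.23,  1.88,  0.54,  1.38, -0.68]), array([-0.65,  0.41,  1.91,  0.58,  1.2 , -0.8 ]), array([-0.59,  0.4 ,  1.93,  0.61,  1.16, -0.76]), array([-0.19,  0.4 ,  1.94,  0.76,  0.98, -0.51])]
False
[0.49041773 0.07785946 0.00898924] [ 0.5255518  -2.74122547  0.11224761] 32.1333
```

View pics/mid.png

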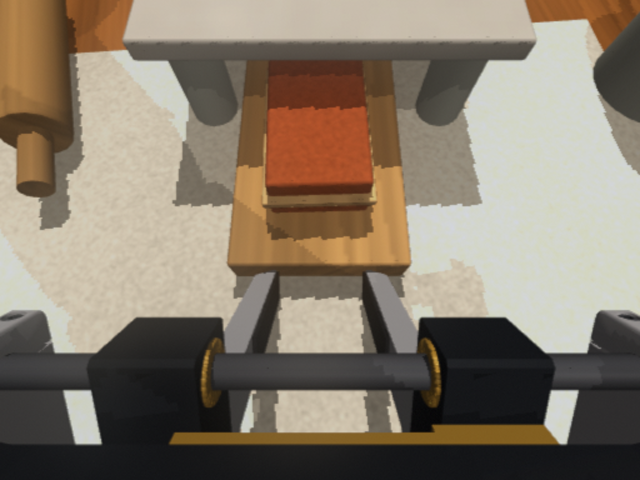

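Mid-push: the board at (320,160) runs straight between the props at (208,95) and (445,95). About 4 mm of sideways offset is left, as planned, and the stack is neat. Continuing.

```bash
python3 - <<'E'
from push import *
f0=bot.observe()["contact_force"]; c1=tcp(-.018)
print(bot.move_straight(list(c1),feed=.05,guard=10)); o=bot.observe(); print(o["position"]-c1,o["contact_force"]-f0,o["clock"])
bot.dwell(.2); bot.move_straight(list(c1-.09*u),feed=.1)
bot.dwell(.1); im,K,M=cam("wrist"); save(im,"end.png",640)
b=[slab+s*u+t*np.cross(k,u)+.024*k for s,t in((-.093,.05),(-.093,-.05))]; print("expected rear corners px",proj(b,K,M)*1.25, "mouth",proj([slab-.11*u+.1*s*np.cross(k,u)+.068*k for s in(1,-1)],K,M)*1.25)
E
```

```text
False
[-4.12624406e-05 -7.44823191e-05 -1.84241688e-05] [-0.0459161  -0.6774432   0.83425659] 34.6167
expected rear corners px [[241.00888829 129.82948022]
 [400.88911076 129.9907564 ]] mouth [[115.31933773  99.65701926]
 [526.94794466 100.07436272]]
```

View pics/end.png

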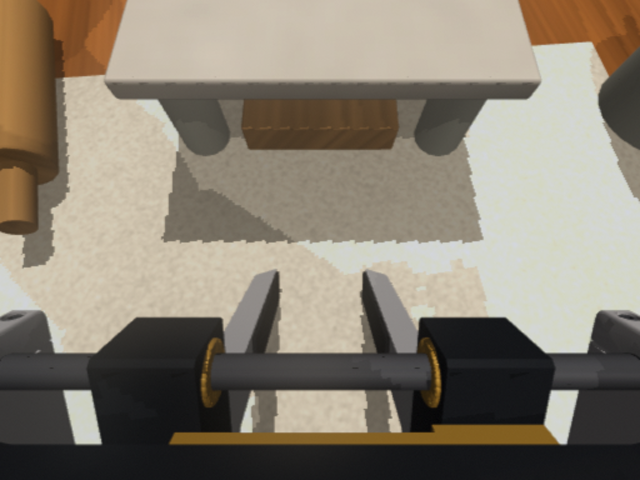

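The board's rear edge, at (320,129), is where I expected it, about 17 mm inside the slab edge at row 97. It sits centred between the props, and the fingers are clear. Handing in.

```bash
python3 - <<'E'
from push import *
p=bot.observe()["position"]; bot.move_straight([p[0],p[1],.15],feed=.12); bot.dwell(.3); print(bot.close_job())
E
```

```text
the job is handed in; nothing more can be done
None
```

The job is handed in: the sheet and second tile sit squarely on the lower tile, and the loaded board is wholly under the slab, about 17 mm inside the entrance (the stack was last seen neat 40% into the push; I took no picture of it under the slab).

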